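Release a child-safety drawer catch and draw the drawer out

ROBOT

A 7-joint arm with a two-finger parallel gripper is mounted at the origin on the work surface. World frame = base frame: x ahead of the robot, y to its left, z up, the work surface at z = 0. Lengths are in mm, angles in rad, forces in N, time in s.
With the tool pointing down it reaches from about 425 to 1025 mm from the base axis. Payload 9.4 kg.
Tool frame: the origin (TCP) lies where the fingers leave the gripper's body, on its centre line; the fingertips stand 73 mm ahead of it and the grasp point (between the pads) lies 54 mm ahead of it (tip_reach is the distance from the TCP to the fingertips, in mm); z points along the fingers, y is the line along which they close (so a half turn about z gives the same grasp; the last joint's range is limited). The gripper opens to 85 mm and grips with 20 to 120 N. Pads are 22 mm wide; open, the fingers measure 114 mm over their backs; the gripper's body (76 mm by 85 mm) begins 54 mm behind the grasp point. The pads swing forward as they close: fully open they stand 13 mm farther back than shut.
Start: joints at [1.05, 0.599, -0.003, 1.599, 0.002, 0.943, -0.08], TCP at [311.29, -654.769, 303.875] pointing down, gripper open.
Joint ranges: [-2.57, 2.57], [-0.35, 1.97], [-1.29, 1.29], [0.11, 2.56], [-1.05, 4.19], [0.11, 1.86], [-2.63, 2.63]. Speed limits (rad/s): [2.22, 2.22, 3.01, 3.01, 3.14, 3.14, 3.14].

INTERFACE

Orientations are given as a rotation vector (axis times angle).
In Python, from station import * gives the robot as it stands. Calls block until the motion is done:
- move_pose(position, orientation): joint-space move of the TCP to a pose.
- move_l(position, vel=150, ori=None): straight line of the TCP; ori=None keeps the orientation; vel is the mean speed in mm/s.
- move_j(angles): joint-space move.
- grip(opening, f_grip=None): finger opening in mm; f_grip is the grip in N (None keeps the last); returns when the fingers have stopped.
- wait(seconds).
- inverse_kinematics(position, orientation): joint angles nearest the present ones, or None.
- state(): the state.
- camera(name): name is "side" or "top"; returns (picture, depth): 420x560x3 uint8, red, green, blue; 420x560 float32, mm along the optical axis (not along the pixel's ray), 0 where there is no reading.
- camera_params(name): a dict with "K" (3x3 intrinsics, pixels), "R" (3x3) and "t" (3): a world point X has camera coordinates R X + t. Camera axes: x right, y down, z forward; pixel columns grow to the right and rows downward; lengths in mm; the calibration is good to about 2 mm. A picture is of the moment at which its call begins. camera_params takes no time and is no camera call.
A pose or a line that the arm cannot do raises IKError and nothing moves.
- finish_job(): hands the job in; it is judged then, once.
The state is a dict: "clock": time; "q": joint angles; "joint_vel": joint speeds; "tau": joint torques, N m; "tool_pos": TCP position; "orientation": TCP orientation; "wrist_force": force on the tool from outside, world axes, zero at the start; "ft_torque": the same for the moment, N m; "opening": finger opening in mm; "finger_force": force on a finger pad.
Only numpy, scipy, OpenCV 4.12 (cv2) and the standard library are available. Lean on these libraries where they do the work, as an engineer would, in place of code of your own. Each camera call takes 0.05 s, during which the arm holds its last target. There are 200 camera calls.

TASK

The top drawer of the little wooden chest stands ajar, held by the sprung child-safety catch behind its front. With a fingertip in the gap, press the catch's pad down and, keeping it down, draw the drawer past the rail and out to its stop, then take the finger away so that the catch springs up again. Work from behind the front only: do not take hold of the knob or pinch the front board, lift nothing out of the drawer, and leave the chest, the lower drawer and the things standing around where they are.

Things in the scene. Friction and masses are not known exactly. Their poses are not given: they have to be found in the camera images.
- chest: Loose wooden chest of two drawers, one above the other, on rubber feet: 240 deep (x) x 320 wide (y) x 168 mm high, 5 to 6.5 kg. Origin: centre of its underside; x points from front to back, z up. The carcass's front plane is x = -120 mm; drawers slide towards -x. A front rail under the top board, 12 mm thick (x -120 to -108 mm), lower edge 138 mm above the table, holds back the catch
- drawer (a joint): Opening of the top drawer in m: 0 shut, 0.038 to 0.047 at the start, 0.050 where the catch's barb is stopped by the rail, 0.150 at its hard stop, fully out. It slides along the chest's -x with 1.5 N of friction and stays where it is left. The gap between the back of the drawer's front board and the carcass is as wide as this value
- front_top (a point): Middle of the upper edge of the top drawer's front board (314 wide, 12 mm thick, upper edge 164 mm above the table). Moves with the drawer; the board's inner face lies 6 mm behind this point (towards the chest's +x), its outer face 6 mm before it. A wooden knob, 26 mm across, stands 26 mm out of the middle of the outer face
- pad_top (a point): Centre of the top of the catch's thumb pad: white plastic, 36 x 36 mm, at the middle of the drawer's width, close behind the front board (1 to 37 mm behind its inner face). At rest it is 148 mm above the table, 16 mm below the front's upper edge, 20 mm below the chest's top. Moves with the drawer; goes down when pressed. A strap leads from it back under the rail to the barb
- catch (a joint): How far the catch is pressed straight down, in m: 0 up at rest, 0.017 at its bottom stop. Its barb clears the rail from 0.0125 on. The spring pushes back with 4 N at the top of the travel, 9 N at the bottom. The barb and its sloped back are past the rail when the drawer is open 0.085; till then the rail may keep it down, after that it springs up when let go
- rail_low (a point): Middle of the lower edge of the chest's front rail, centre of its 12 mm thickness: 138 mm above the table, at chest x = -114 mm
- lower_drawer (a joint): Opening of the lower drawer in m: 0 shut. To be left shut
- drawer_face: The outer facing of the top drawer's front board with the wooden knob, which must not be pinched or gripped; its origin is the chest's origin moved out with the drawer
- jar_a: Bystander in the top drawer: small clear jar with a white cap, 34 mm across, 30 mm high; origin at the centre of its underside, on the drawer's floor 100 mm above the table. Rides along in the drawer
- jar_b: Bystander in the top drawer, the same kind of jar as jar_a
- magnet: Bystander in the top drawer: dark steel bar 70 x 18 x 12 mm lying flat; origin at the centre of its underside, long along its x
- dish: Bystander on the middle of the chest's top: white bowl, 84 mm across, 22 mm high; origin at the centre of its underside
- flask: Bystander on the table well to the left of the chest, seen from the robot: conical glass flask, 80 mm across, 126 mm high; origin at the centre of its underside
- beaker: Bystander on the table well to the right of the chest, seen from the robot: glass beaker, 68 mm across, 92 mm high; origin at the centre of its underside
- cup: Bystander on the table beside the chest's front, right next to the drawer's way: blue plastic tumbler, 80 mm across, 114 mm high; origin at the centre of its underside
- squeeze_bottle: Bystander on the table beside the chest's front, on the other side of the drawer's way: white squeeze bottle, 54 mm across, 138 mm high; origin at the centre of its underside

How it is judged:
By the outcome, as a careful person would: the job done as asked, in the order asked, and still so for the second after the job is handed in, with the robot touching nothing.
It also fails if it takes over 40 s, if anything falls off the work surface, if the arm or the gripper's body presses on something with over 40 N, if the wrist force passes 120 N, or if a joint passes its speed limit or range.

## Working session

There is one attempt and no reset: what is moved stays moved. The work goes in short steps, each a Python script; the robot and the scene stay as the last script left them, time stands still between calls to the robot, and variables do not carry over. Pictures are saved under pics/ and viewed, at most 10 in all, crops included, and the job is handed in when it is done.

```bash
ls; mkdir -p pics
python3 - <<'E'
from station import *
import cv2,numpy as np
for n in("top","side"):
    p,d=camera(n);cv2.imwrite(f"pics/{n}0.png",p[:,:,::-1]);np.save(f"{n}0.npy",d)
    c=camera_params(n);print(n,c["K"],c["R"],c["t"])
s=state();print(s["clock"],s["orientation"],s["wrist_force"])
E
```

```text
pics
top [[466.5439166    0.         272.9874473 ]
 [  0.         466.5439166  209.27136775]
 [  0.           0.           1.        ]] [[ 0.01766027 -0.99970935 -0.01641134]
 [-0.99573598 -0.01609895 -0.0908333 ]
 [ 0.0905427   0.01794551 -0.99573088]] [   3.9190644   598.52543255 1353.9571486 ]
side [[498.548542     0.         272.14674941]
 [  0.         498.548542   204.79005951]
 [  0.           0.           1.        ]] [[ 0.89510673 -0.44581031 -0.00609248]
 [-0.42405591 -0.84704859 -0.32044542]
 [ 0.13769725  0.2894164  -0.94724739]] [-542.60663473  308.23135793 1491.74383986]
0.1 [-3.06321807e+00 -6.91094524e-01  6.86461181e-04] [ 0.52202568 -0.37867817  0.00945731]
```

View pics/top0.png

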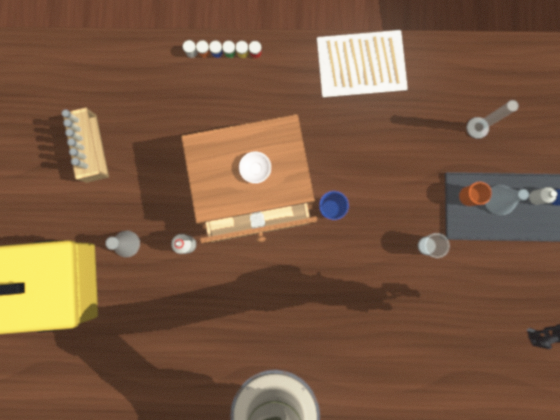

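View pics/side0.png

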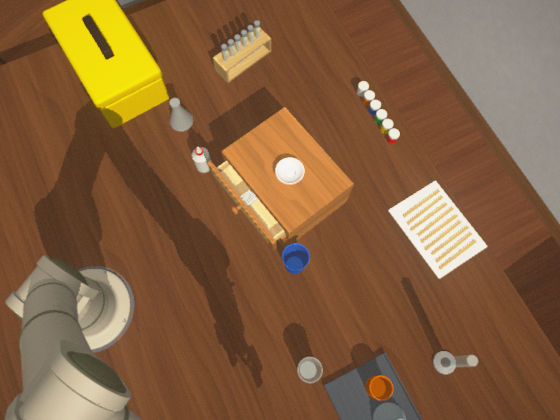

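The top view shows the chest at about (250,170), with the pad at (257,219), the knob at (262,238), the bottle at (183,243) and the cup at (334,206). The side view shows the pad at about (248,198). Next I'll fit the positions from depth.

```bash
cat > h.py <<'E'
import numpy as np,cv2
from station import camera_params
def cloud(n,d):
    c=camera_params(n);K,R,t=c["K"],c["R"],c["t"]
    v,u=np.mgrid[:d.shape[0],:d.shape[1]]
    P=np.stack([(u-K[0,2])/K[0,0]*d,(v-K[1,2])/K[1,1]*d,d],-1)
    return (P-t)@R
def at_z(n,u,v,z):
    c=camera_params(n);K,R,t=c["K"],c["R"],c["t"]
    r=R.T@np.array([(u-K[0,2])/K[0,0],(v-K[1,2])/K[1,1],1.]);o=-R.T@t
    return o+r*(z-o[2])/r[2]
E
python3 - <<'E'
from h import *
for n,(u0,v0,w,h) in {"top":(170,105,190,150),"side":(190,100,190,180)}.items():
    d=np.load(n+"0.npy");P=cloud(n,d);p=cv2.imread(f"pics/{n}0.png")
    z=P[...,2];c=np.zeros(z.shape,np.uint8);c[v0:v0+h,u0:u0+w]=1
    m=((abs(z-168)<8)&(d>0)&(c>0)).astype(np.uint8)
    nn,l,s,_=cv2.connectedComponentsWithStats(cv2.erode(m,np.ones((3,3))))
    k=1+s[1:,4].argmax();M=cv2.dilate((l==k).astype(np.uint8),np.ones((3,3)))&m
    q=P[M>0];print(n,"z top",np.median(q[:,2]),q[:,2].std(),cv2.minAreaRect(q[:,:2].astype(np.float32)))
    hsv=cv2.cvtColor(p,cv2.COLOR_BGR2HSV)
    w_=((hsv[...,1]<70)&(hsv[...,2]>150)&(c>0)).astype(np.uint8)
    nn,l,s,ce=cv2.connectedComponentsWithStats(w_)
    for i in range(1,nn):
        if s[i,4]>15: print(" white",ce[i].round(1),s[i],np.median(P[l==i],0).round(1))
    b=((hsv[...,0]>100)&(hsv[...,0]<130)&(hsv[...,1]>120)&(c>0)&(z>100)).astype(bool)
    print(" cup",P[b].mean(0),P[b].max(0))
    cv2.imwrite(f"pics/{n}crop.png",cv2.resize(p[v0:v0+h,u0:u0+w],None,fx=4 if n=="top" else 3,fy=4 if n=="top" else 3,interpolation=cv2.INTER_CUBIC))
print(at_z("top",262,239,130))
E
```

```text
top z top 167.11777299166457 2.409263433503829 ((695.8810424804688, 84.7348403930664), (240.8540496826172, 320.4296569824219), 11.767102241516113)
 white [254.5 166.9] [239 151  32  32 826] [696.9  61.8 180.1]
 white [264.5 217.3] [249 210  43  18 371] [569.8  41.3 134.4]
 white [222.5 221.9] [211 219  21   6  79] [553.6 152.1  99.1]
 white [183.9 245.4] [173 236  23  18 252] [486.9 259.7  90.7]
 cup [ 608.76260362 -159.98163917  133.88540231] [ 642.35777216  -10.74388732 1402.60729808]
side z top 167.87289723344276 2.855576994187544 ((696.4723510742188, 83.61945343017578), (242.00906372070312, 321.66058349609375), 11.698838233947754)
 white [375.5 106.6] [369 100  11  20 120] [1084.   193.5   42.2]
 white [198.3 149.7] [196 147   5   6  23] [489.7 267.5 129.1]
 white [200.4 162.6] [192 152  17  21 216] [480.4 252.2  73.4]
 white [289.4 170.3] [275 157  30  28 623] [694.9  65.6 181. ]
 white [248.6 197.4] [241 190  16  16 158] [557.9  54.2 147.3]
 cup [ 603.90288528 -148.98436889  121.88068057] [ 641.97748177 -116.94596198 1508.5159638 ]
[507.22476818  40.69207021 130.        ]
```

View pics/topcrop.png

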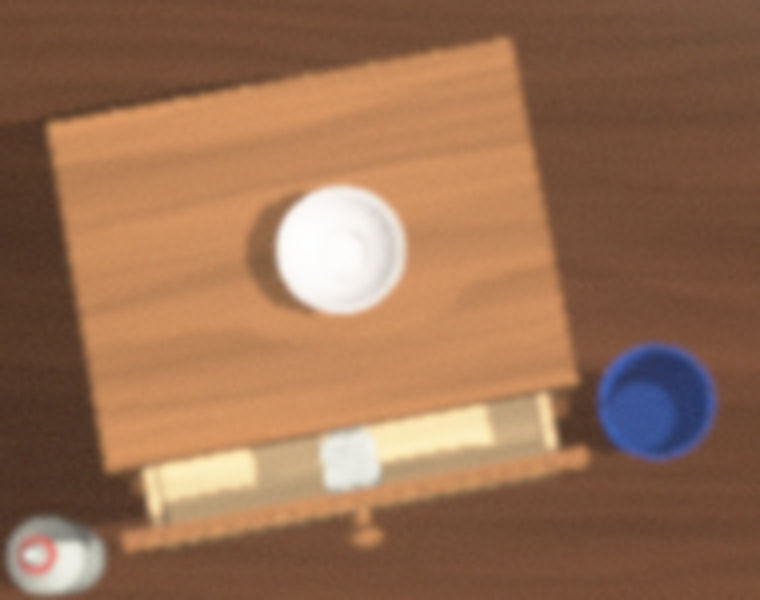

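View pics/sidecrop.png

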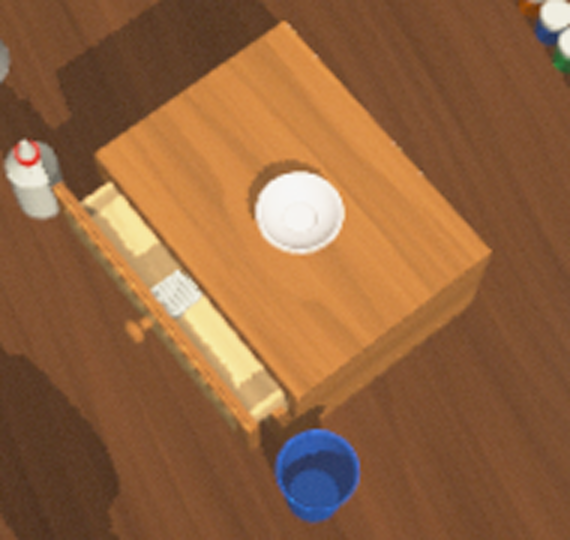

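The crops show a clear gap with the pad at top crop (350,460) and nothing above it. The chest yaw is about 11.7°. I'll refine the front board's position, then move the closed finger over the pad.

```bash
cat >> h.py <<'E'
from scipy.spatial.transform import Rotation as Ro
C=np.array([696.2,84.2]);a=np.deg2rad(11.73)
ex=np.array([np.cos(a),np.sin(a)]);ey=np.array([-ex[1],ex[0]])
def W(x,y,z): return list(C+ex*x+ey*y)+[z]
def ch(P): return np.concatenate([(P[...,:2]-C)@np.stack([ex,ey],1),P[...,2:]],-1)
def ori(s):
    x=s*np.r_[ex,0];z=np.array([0,0,-1.]);return Ro.from_matrix(np.stack([x,np.cross(z,x),z],1)).as_rotvec()
E
python3 - <<'E'
from h import *
from station import *
for n in("top","side"):
    q=ch(cloud(n,np.load(n+"0.npy"))).reshape(-1,3)
    f=q[(q[:,0]<-140)&(q[:,0]>-200)&(abs(q[:,1])<140)&(abs(q[:,2]-164)<4)]
    print(n,len(f),np.percentile(f[:,0],[5,50,95]),np.polyfit(f[:,1],f[:,0],1),f[:,1].min(),f[:,1].max())
    g=q[(abs(q[:,2]-148)<4)&(q[:,0]<-122)&(q[:,0]>-158)&(abs(q[:,1])<30)]
    print(" pad",len(g),np.percentile(g,[3,50,97],axis=0).round(1).tolist())
grip(0,20)
for s in(1,-1):print(s,inverse_kinematics(W(-140,0,290),ori(s)))
E
```

```text
top 412 [-173.59378276 -168.0106635  -162.59265221] [ 2.67259324e-03 -1.68060485e+02] -139.54887911152414 139.68098892220294
 pad 139 [[-157.0, -16.3, 144.7], [-141.3, 0.2, 147.6], [-126.2, 17.6, 151.1]]
side 335 [-173.68482052 -168.15894282 -162.47410541] [ 1.77307617e-03 -1.68137813e+02] -139.4780160615373 139.6510098702751
 pad 113 [[-156.8, -17.7, 144.4], [-141.0, -1.0, 147.6], [-126.6, 16.5, 151.5]]
1 [-0.14705486  0.42236111 -0.07374679  1.9882208   0.0451776   0.73253502
 -1.61400966]
-1 [ 0.36597261  0.53651024 -0.8222059   1.95689982  0.51273339  0.86853445
  1.04614969]
```

Run:
```python
from h import *
from station import *
move_pose(W(-143,0,300),ori(1))
move_l(W(-143,0,226),200)
s=state();f0=s["wrist_force"];print(s["clock"],s["tool_pos"],ch(np.array(s["tool_pos"])[None]),f0)
for n in("side","top"):
    p,d=camera(n);cv2.imwrite(f"pics/{n}1.png",cv2.resize(p[130:290,190:380],None,fx=4,fy=3.7,interpolation=cv2.INTER_CUBIC)[:,:,::-1])
for z in range(224,212,-1):
    move_l(W(-143,0,z),40);f=np.array(state()["wrist_force"])-f0;print(z,f.round(2))
    if f[2]>3: break
print(state()["clock"])
```

```text
4.0333 [556.44045075  54.79978744 226.16449548] [[-142.81794315   -0.37311853  226.16449548]] [0.23876094 0.36292162 0.75993579]
224 [-0.45  0.24 -0.18]
223 [-0.77 -0.67 -0.7 ]
222 [ 0.3  -0.05  0.67]
221 [-0.44 -0.28 -1.02]
220 [-1.23 -0.65  3.59]
5.3833
```

View pics/side1.png

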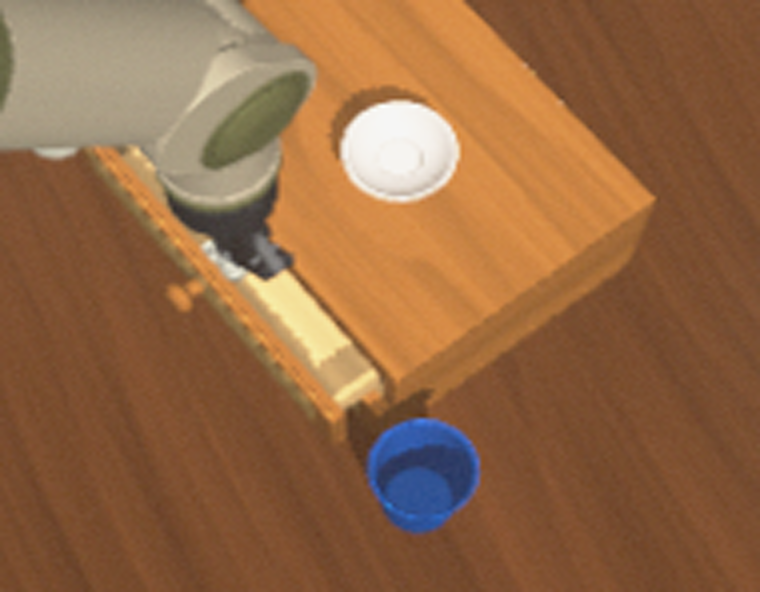

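Contact came at TCP z≈220.5 (tip 147.5), which matches the pad height. In the crop the dark finger at (265,260) looks slightly behind the visible pad at (220,258), so I'll check the projection before pressing.

Run:
```python
from h import *
c=camera_params("side")
for x,y,z in [(-143,0,153),(-132,-14,153),(-154,-14,153),(-154,14,153),(-132,14,153),(-143,-14,200),(-125,-18,148),(-161,-18,148),(-161,18,148),(-125,18,148)]:
    k=c["K"]@(c["R"]@np.array(W(x,y,z))+c["t"]);u,v=k[:2]/k[2];print((x,y,z),round((u-190)*4),round((v-130)*3.7))
```

```text
(-143, 0, 153) 231 247
(-132, -14, 153) 255 252
(-154, -14, 153) 231 268
(-154, 14, 153) 207 242
(-132, 14, 153) 232 225
(-143, -14, 200) 240 240
(-125, -18, 148) 266 253
(-161, -18, 148) 227 280
(-161, 18, 148) 197 245
(-125, 18, 148) 236 219
```

View pics/top1.png

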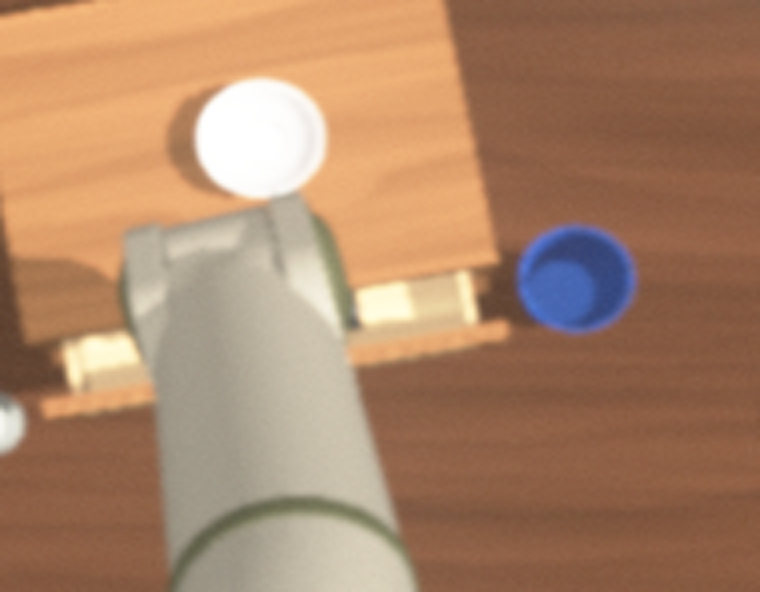

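Run:
```python
from h import *
from station import *
s=state();print(s["opening"],s["tool_pos"],s["wrist_force"],s["ft_torque"],s.get("tip_reach"))
p,d=camera("side");cv2.imwrite("pics/side2.png",cv2.resize(p[165:225,210:290],None,fx=9,fy=9,interpolation=cv2.INTER_CUBIC)[:,:,::-1])
```

```text
0.01923982866302827 [556.21558793  55.11718444 220.18764501] [-0.98939182 -0.28942341  4.34986878] [-0.02470911  0.19411592 -0.01006101] None
```

View pics/side2.png

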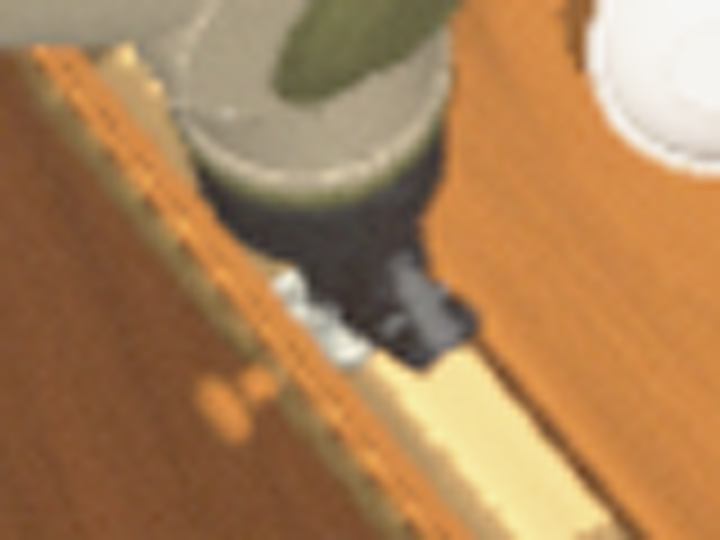

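The finger is closed (opening 0). An 8 mm strip of pad shows between it and the board at about (320,320), so it sits on the pad. Now I'll press.

Run:
```python
from h import *
from station import *
f0=np.array([.24,.36,.2])
def rep(k):
    s=state();f=np.array(s["wrist_force"])-f0;print(k,ch(np.array(s["tool_pos"])[None]).round(1)[0],np.r_[f[:2]@ex,f[:2]@ey,f[2]].round(1));return f
for z in (216,212,209,207,205.5):
    move_l(W(-143,0,z),50);f=rep(z)
    if f[2]>14:break
else:
    for x in (-147,-151,-154,-157):
        move_l(W(x,0,205.5),60);f=rep(x)
        if f[:2]@ex>12:break
print(state()["clock"])
```

```text
216 [-142.7    0.   216.2] [-1.3 -0.5  4.2]
212 [-142.6   -0.   212.3] [ 0.  -0.3  7.1]
209 [-142.5   -0.   209.4] [ 0.1 -0.4  7.6]
207 [-142.6   -0.   207.5] [-1.  -0.5  8. ]
205.5 [-142.6   -0.   206.1] [-1.5 -0.6  8.2]
-147 [-146.5    0.   206.2] [-0.7  0.9  7.8]
-151 [-150.5   -0.   206.2] [-0.9 -0.1  8.5]
-154 [-153.3    0.   206.3] [-0.5 -0.4  8. ]
-157 [-156.3    0.   206.3] [-0.7 -0.4  7.4]
7.6833
```

Run:
```python
from h import *
from station import *
f0=np.array([.24,.36,.2])
def rep(k):
    s=state();f=np.array(s["wrist_force"])-f0;print(k,ch(np.array(s["tool_pos"])[None]).round(1)[0],np.r_[f[:2]@ex,f[:2]@ey,f[2]].round(1));return f
for x in [-175,-195,-215,-232,-242]+list(range(-245,-264,-2)):
    move_l(W(x,0,204.8),60);f=rep(x)
    if f[:2]@ex>5:break
print(state()["clock"])
p,d=camera("side");np.save("side3.npy",d);cv2.imwrite("pics/side3.png",cv2.resize(p[130:290,150:340],None,fx=4,fy=3.7,interpolation=cv2.INTER_CUBIC)[:,:,::-1])
q=ch(cloud("side",d)).reshape(-1,3);f=q[(q[:,0]<-200)&(q[:,0]>-310)&(q[:,1]<-60)&(q[:,1]>-140)&(abs(q[:,2]-164)<4)]
print(len(f),np.median(f[:,0])+126)
```

```text
-175 [-175.1    0.   205.4] [-2.5 -0.2  7.1]
-195 [-1.951e+02  1.000e-01  2.053e+02] [-1.2  0.1  8.2]
-215 [-2.151e+02  1.000e-01  2.053e+02] [-1.6  0.2  8.7]
-232 [-2.321e+02  1.000e-01  2.053e+02] [-1.2 -0.2  7.2]
-242 [-2.421e+02  1.000e-01  2.053e+02] [-2.5  0.2  8.6]
-245 [-2.445e+02  1.000e-01  2.053e+02] [-1.5  1.2  8.1]
-247 [-2.462e+02  1.000e-01  2.054e+02] [0.1 0.2 7.2]
-249 [-2.482e+02  1.000e-01  2.054e+02] [ 0.7 -0.2  8.2]
-251 [-2.501e+02  1.000e-01  2.054e+02] [0.2 0.5 8. ]
-253 [-2.515e+02  1.000e-01  2.055e+02] [2.5 0.1 8.5]
-255 [-2.525e+02  2.000e-01  2.058e+02] [5.3 0.4 9. ]
11.35
103 -150.42077741004363
```

View pics/side3.png

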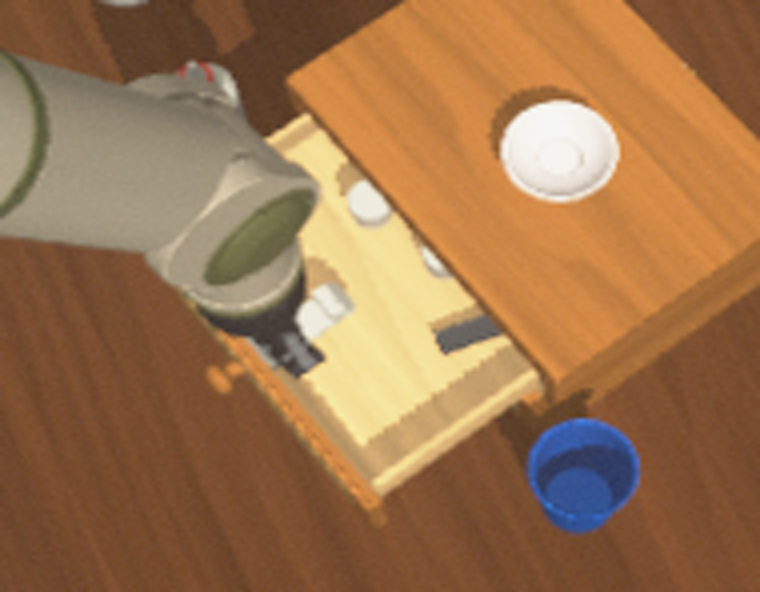

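The drawer is fully out at 150 mm with the catch still held down, the jars and magnet are in place, and the chest hasn't shifted. I'll lift straight up and check.

Run:
```python
from h import *
from station import *
move_l(W(-253.2,0,206),30)
move_l(W(-253.2,0,224),40);print(state()["wrist_force"])
move_l(W(-253.2,0,310),150)
move_pose([330,-330,340],ori(1));wait(.3)
print(state()["clock"])
for n in("side","top"):
    p,d=camera(n);cv2.imwrite(f"pics/{n}4.png",p[:,:,::-1])
    q=ch(cloud(n,d)).reshape(-1,3)
    f=q[(q[:,0]<-200)&(q[:,0]>-310)&(abs(q[:,1])<140)&(abs(q[:,2]-164)<4)]
    g=q[(q[:,0]<-236)&(q[:,0]>-266)&(abs(q[:,1])<14)]
    t=q[(abs(q[:,2]-168)<6)&(abs(q[:,0])<140)&(abs(q[:,1])<175)]
    print(n,len(f),np.median(f[:,0])+126,"padz",np.median(g[:,2]),cv2.minAreaRect(t[:,:2].astype(np.float32)))
```

```text
[-0.06206339  0.59625521 -1.59255738]
14.7
side 356 -149.9431142535899 padz 147.68375526927036 ((0.535186767578125, -0.513763427734375), (321.8172607421875, 241.96347045898438), 89.82496643066406)
top 435 -149.78587669259718 padz 147.2729072943343 ((0.2653961181640625, 0.496612548828125), (320.46405029296875, 241.07933044433594), 89.78199768066406)
```

View pics/side4.png

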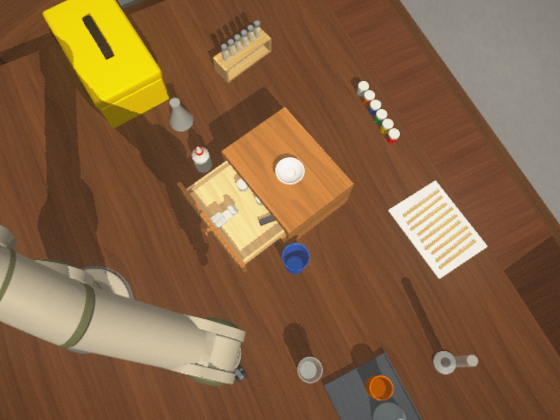

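The drawer is at 150 mm, the pad is back up at 148 mm, and the chest, bottle (200,160) and cup (295,258) have not moved. The arm is clear.

```bash
python3 -c "
from station import *
print(finish_job())"
```

```text
the job is handed in; nothing more can be done
None
```

The job is handed in: the top drawer is out to its stop (about 150 mm measured), the catch has sprung back up (pad at 148 mm), the arm is clear, and the chest and the things around it show no movement in the final pictures; the robot clock was at about 15 s of the 40 s allowed.

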